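# Clamp the tea caddy in the shelf keeper

### The arm

A 6-joint arm with a two-finger parallel gripper is mounted at the origin on the work surface. World frame = base frame: x ahead of the robot, y to its left, z up, the work surface at z = 0. Lengths are in m, angles in rad, forces in N, time in s.
With the tool pointing down it reaches from about 0.35 to 0.975 m from the base axis. Payload 17.4 kg.
Tool frame: the origin (TCP) lies at the very end of the fingers, on their centre line; the grasp point (between the pads) lies 19 mm behind it; z points along the fingers, y is the line along which they close (so a half turn about z gives the same grasp; the last joint's range is limited). The gripper opens to 85 mm and grips with 20 to 120 N. Pads are 22 mm wide; open, the fingers measure 114 mm over their backs; the gripper's body (76 mm by 85 mm) begins 54 mm behind the grasp point. The pads swing forward as they close: fully open they stand 13 mm farther back than shut.
Start: joints at [1.279, 0.116, 1.442, -0, 1.584, -0.038], TCP at [0.169, 0.653, 0.21] pointing down, gripper open.
Joint ranges: [-2.83, 2.83], [-0.83, 2.19], [0.07, 2.5], [-1.14, 4.28], [0.01, 3], [-2.97, 2.97]. Speed limits (rad/s): [1.89, 1.89, 2.22, 3.14, 3.14, 3.14].

### API

Orientations are given as a unit quaternion [w, x, y, z].
In Python, from cell import env, get_image, camera_info, ticket, nets gives the robot as it stands.
- The arm moves only by the shell command python3 -m inch 'ROWS' [OPENING] [FORCE]. ROWS is JSON, a list that holds one entry, the list of rows, each a list of 4 numbers: the shift along the tool's x, y, z in mm, then the turn about the tool's z in degrees. In form: [[[x, y, z, yaw], ...]]. A call has exactly 5 rows; each row shifts and turns the commanded pose from where the row before left it, along the tool's axes as they then stand; what a row does not reach is not made up. A row lasts 1/10 s, in which the tool goes at most 50 mm and 8.59 degrees, less where a joint would pass 70% of its speed; a pose out of reach is approached as far as the arm can. A call with a gripper value outside its range is refused whole. OPENING is the closure, from -1 (fully open) to 1 (shut), so that 0 is half open, set as the call begins (- or left out, the last holds). The fingers move at their own pace and stop on an object; FORCE is the grip in N (left out, the last holds). Time passes only in rows, so rows that do not move let the fingers close, or fill a call up. It gives the time, the measured TCP pose, the force, the opening and the grip force at its end, in the units of the state.
- env.observe(): the state, without advancing time (a new reading comes with each control period).
- get_image(name): name is "scene" or "top"; returns the picture (384x512x3 uint8, red, green, blue); there is no depth.
- camera_info(name): a dict with "mtx" (3x3 intrinsics, pixels), "camera_from_world" (4x4, takes a point from world to camera coordinates). Camera axes: x right, y down, z forward; pixel columns grow to the right and rows downward; lengths in m; the calibration is good to about 2 mm. A picture is of the moment at which its call begins. camera_info takes no time and is no camera call.
- ticket.close_job(): hands the job in; it is judged then, once.
Trained networks look in the newest picture that a camera, given by its name, has taken for a name from the list of things; names that differ only in an ending like _2 or _b are one class to them, and where a whole thing is asked for, a point or a joint stands for the part that bears it (a point fixed in the world has none). Each returns a list of dicts, best first, with "confidence" (0 to 1); they miss things now and then, are a little off and sometimes report something else, mostly with a low value. They report only what shows in the picture. A call takes as long as a camera call.
- nets.boxes_of(camera, target): "bbox" ([left, top, width, height] in pixels, round what is visible of it).
The state is a dict: "time_s": time; "joints": joint angles; "joint_vel": joint speeds; "joint_efforts": joint torques, N m; "tcp_pos": TCP position; "orientation": TCP orientation; "ft_force": force on the tool from outside, world axes, zero at the start; "torque": the same for the moment, N m; "grip_width": finger opening in m; "grasp_force": force on a finger pad.
Only numpy, scipy, OpenCV 4.12 (cv2) and the standard library are available. Lean on these libraries where they do the work, as an engineer would, in place of code of your own. Each camera call takes 0.05 s, during which the arm holds its last target. There are 200 camera calls.

### The job

Stand the clear tea caddy on the bed of the shelf keeper, between its jaw and its sprung end pad, square to them, and let go. Then turn the wooden knob clockwise (it rides along with the jaw) to run the jaw up until the caddy is held snugly against the end pad, with the pad's spring about half compressed and never squeezed flat, as the acrylic would crack. Move the jaw by the knob only, and leave the other things where they are.

Things in the scene. Friction and masses are not known exactly. Their poses are not given: they have to be found in the camera images.
- keeper: the keeper, a vice-like holder fixed to the shelf: aluminium bed 290 x 74 mm, its top 16 mm above the shelf. Origin under the bed's middle at shelf level, z up; +x is the feed direction, from the knob towards the end pad. A fixed end plate, 76 mm high, closes its +x end
- pad_nominal (a point): fixed point on the keeper (x = 115, y = 0, 43 mm above the shelf), axes as the keeper's: the average place of the end pad's free face. The real face stands up to 6 mm nearer or farther along x, set differently each time and not measured. Rubber pad across the bed, 60 mm wide, 20 to 66 mm above the shelf, sprung: yields along +x by at most 5 mm at 4 N per mm, and returns
- jaw: the jaw carriage on the bed. Origin: middle of the jaw face that meets the caddy, 17 mm above the shelf; axes as the keeper's, face looks to +x. Jaw plate 62 mm wide, top 76 mm above the shelf; block behind it 105 x 70 mm, top 50 mm above the shelf. Starts 82 to 95 mm from pad_nominal; stays where the knob leaves it. The robot must not push it (over 5 N counts)
- knob_grip (a point): point on the knob's vertical axis at the height to grip, 83 mm above the shelf, 75 mm behind the jaw face; it travels with the jaw. The knob is an upright wooden bar 46 mm long, 14 mm thick, 60 to 96 mm above the shelf, on a 50 mm disc. The point's x axis runs along the bar and turns with it (parallel to the keeper's x at knob value 0), so grip it across its y
- feed_knob (a joint): turn of the knob in rad, growing clockwise seen from above, range 0 to 5.5. Each rad moves knob and jaw together 10 mm along the keeper's +x, so the hand must travel as it turns. Friction about 0.22 N m (a resting hand may read it either way); each newton of jaw load adds 0.01 N m, less what the hand pushes along the feed
- caddy: the tea caddy: clear acrylic box 60 x 60 mm, 95 mm tall with its flat bamboo lid and a thin steel latch on it, 0.2 to 0.33 kg. Origin under the middle of its base, axes along its sides, z up. Loose, left or right of the keeper; any side may face the jaw. A snug hold is 3 to 16 N between jaw and caddy, ideally about 10 N; over 22 N cracks it
- honey_pot: bystander: white ceramic pot, 86 mm wide, 81 mm tall, with a wooden dipper lying across it (reaches 70 mm to its -x side); origin under its middle
- teapot: bystander: round blue teapot, 148 mm wide without spout and handle, 123 mm tall
- coasters: bystander: stack of round bamboo coasters, 97 mm wide, 35 mm tall
- cup: bystander: white tea cup, 72 mm wide, 62 mm tall
- tin: bystander: round tin, 68 mm wide, 75 mm tall

How it is judged:
By the outcome, as a careful person would: the job done as asked, in the order asked, and still so for the second after the job is handed in, with the robot touching nothing.
It also fails if it takes over 72 s, if anything falls off the work surface, if the arm or the gripper's body presses on something with over 40 N, if the wrist force passes 120 N, or if a joint passes its speed limit or range.

## Working session

There is one attempt and no reset: what is moved stays moved. The work goes in short steps, Python scripts to look and compute and a shell command to move; the robot and the scene stay as the last step left them, time stands still between calls to the robot, and variables do not carry over. Pictures are saved under pics/ and viewed, at most 12 in all, crops included, and the job is handed in when it is done.

```bash
ls; mkdir -p pics
python3 - <<'E'
from cell import env,get_image,camera_info,nets
import cv2,numpy as np
for n in ("scene","top"):
    im=get_image(n); cv2.imwrite(f"pics/{n}0.png",im[:,:,::-1])
    c=camera_info(n); print(n,np.round(c["mtx"],1).tolist(),np.round(c["camera_from_world"],4).tolist())
    for t in ("keeper","jaw","knob_grip","caddy","honey_pot"):
        print(n,t,[(np.round(d["bbox"],1).tolist(),round(d["confidence"],2)) for d in nets.boxes_of(n,t)][:3])
s=env.observe(); print({k:(np.round(v,3).tolist()) for k,v in s.items()})
E
```

```text
pics
scene [[487.7, 0.0, 256.0], [0.0, 487.7, 189.6], [0.0, 0.0, 1.0]] [[0.8408, 0.5414, -0.0004, -0.4055], [0.3485, -0.5417, -0.7649, -0.1646], [-0.4143, 0.643, -0.6441, 1.8378], [0.0, 0.0, 0.0, 1.0]]
scene keeper [([218.2, 156.6, 85.2, 50.5], 0.95)]
scene jaw [([243.6, 167.8, 44.1, 29.6], 0.75)]
scene knob_grip [([268.7, 169.0, 12.4, 18.4], 0.49)]
scene caddy [([305.7, 129.7, 24.0, 29.8], 0.98), ([283.3, 232.7, 36.7, 34.0], 0.54)]
scene honey_pot [([182.6, 224.2, 46.1, 35.2], 0.85)]
top [[372.5, 0.0, 255.9], [0.0, 372.5, 187.4], [0.0, 0.0, 1.0]] [[-0.0119, -0.9999, -0.0091, -0.0609], [-0.9866, 0.0132, -0.1623, 0.5678], [0.1624, 0.007, -0.9867, 1.052], [0.0, 0.0, 0.0, 1.0]]
top keeper [([210.3, 167.0, 41.5, 96.5], 0.6), ([318.8, 185.7, 27.2, 43.7], 0.55)]
top jaw [([213.5, 182.9, 27.9, 43.6], 0.86), ([319.3, 186.5, 27.9, 32.1], 0.49)]
top knob_grip [([110.9, 183.6, 38.7, 26.5], 0.62), ([216.8, 191.8, 18.7, 16.2], 0.49)]
top caddy [([113.3, 184.5, 36.5, 25.8], 0.91)]
top honey_pot [([320.9, 184.2, 28.5, 45.8], 0.62)]
{'time_s': 0.6, 'joints': [1.279, 0.116, 1.442, 0.0, 1.584, -0.038], 'joint_vel': [-0.002, -0.0, -0.0, -0.0, -0.0, -0.0], 'joint_efforts': [-0.0, -73.138, -63.243, 0.0, 0.0, -0.0], 'tcp_pos': [0.169, 0.653, 0.21], 'orientation': [-0.0, 0.127, 0.992, -0.0], 'ft_force': [0.256, 0.242, 0.076], 'torque': [-0.001, -0.01, -0.037], 'grasp_force': 0.0, 'grip_width': 0.085}
```

Run:
```python
import cv2
t=cv2.imread("pics/top0.png"); cv2.imwrite("pics/t1.png",cv2.resize(t[150:290,95:295],None,fx=4,fy=4,interpolation=cv2.INTER_CUBIC))
s=cv2.imread("pics/scene0.png"); cv2.imwrite("pics/s1.png",cv2.resize(s[110:270,170:370],None,fx=3.7,fy=3.7,interpolation=cv2.INTER_CUBIC))
```

```text
(no output)
```

View pics/t1.png

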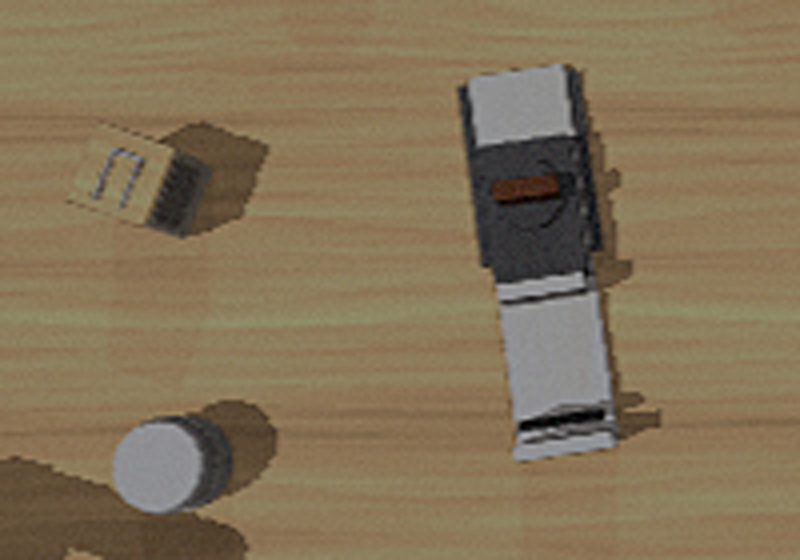

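View pics/s1.png

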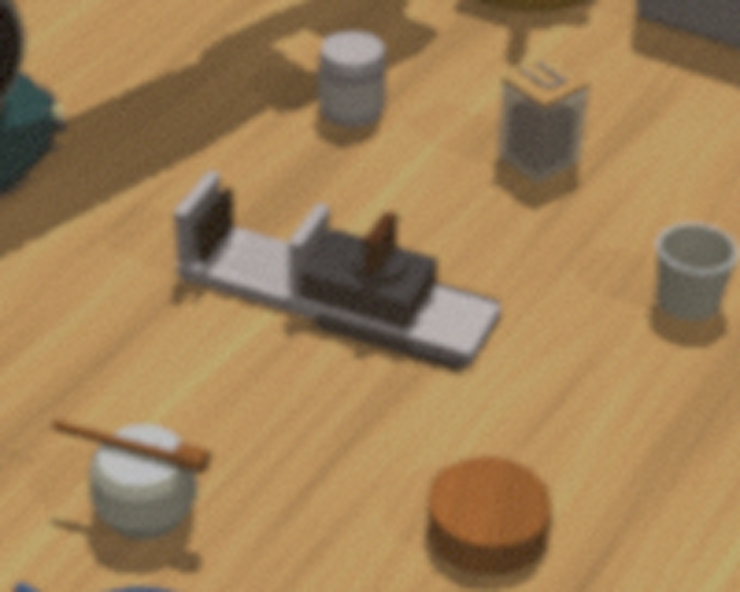

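Top crop: the keeper runs down the picture (feed toward the robot), with the knob bar at about (526,189) lying across it. The caddy lid's corners are near (100,122), (178,152), (148,228) and (68,200). Scene crop: end plate top at (180–217,176–208), jaw plate top at (293–322,208–242). These agree with the nets' best boxes. The next step is a fit to these points.

```bash
cat > h.py <<'E'
from cell import env,get_image,camera_info,nets
import cv2,numpy as np
from scipy.optimize import least_squares
def proj(n,P):
    c=camera_info(n); q=np.c_[P,np.ones(len(P))]@np.array(c["camera_from_world"]).T
    p=q[:,:3]@np.array(c["mtx"]).T; return p[:,:2]/p[:,2:]
def place(x,y,a,L):
    L=np.array(L,float)/1000; c,s=np.cos(a),np.sin(a)
    return np.c_[x+c*L[:,0]-s*L[:,1],y+s*L[:,0]+c*L[:,1],L[:,2]]
T=lambda l:np.array(l,float)/4+[95,150]
S=lambda l:np.array(l,float)/3.7+[170,110]
E
python3 - <<'E'
from h import *
kt=T([(568,65),(470,80),(500,290),(583,274),(526,186)])
ks=S([(498,303),(462,357),(180,208),(217,176),(293,242),(323,208),(390,216)])
def res(p):
    x,y,a,j,t=p
    b=12.*0
    mt=[(-145,37,16),(-145,-37,16),(j-t,-31,76),(j-t,31,76),(j-75,0,96)]   # rough
    mt[2:4]=[(j-4,-31,76),(j-4,31,76)]
    ms=[(-145,-37,16),(-145,37,16),(t,37,76),(t,-37,76),(j-4,31,76),(j-4,-31,76),(j-75,0,96)]
    return np.r_[(proj("top",place(x,y,a,mt))-kt).ravel()*1.3,(proj("scene",place(x,y,a,ms))-ks).ravel()]
r=least_squares(res,[.45,0,np.pi,25,140],x_scale=[.1,.1,.1,10,10],loss="soft_l1"); print("keeper",r.x.round(4),"deg",np.degrees(r.x[2])); print(r.fun.round(1))
ct=T([(100,122),(178,152),(148,228),(68,200)]); cs=S([(545,62),(588,87),(545,103),(503,80)])
def rc(p):
    L=[(30,30,95),(30,-30,95),(-30,-30,95),(-30,30,95)]
    Ls=[(30,30,95),(30,-30,95),(-30,-30,95),(-30,30,95)]
    return np.r_[(proj("top",place(*p,L))-ct).ravel(),0.0*(proj("scene",place(*p,Ls))-cs).ravel()]
q=least_squares(rc,[.45,.25,-.3],x_scale=[.1,.1,.1]); print("caddy",q.x.round(4),np.degrees(q.x[2]),q.fun.round(1)[:8])
print("scene pred",((proj("scene",place(*q.x,[(30,30,95),(30,-30,95),(-30,-30,95),(-30,30,95),(0,0,95)]))-[170,110])*3.7).round(0).tolist())
s=env.observe()
from scipy.spatial.transform import Rotation as R
o=s["orientation"]; print(R.from_quat([*o[1:],o[0]]).as_matrix().round(3))
# bar angle
b=T([(495,192),(558,185)])
from numpy import arctan2
x,y,a,j,t=r.x
def rb(p):
    return (proj("top",place(x,y,a,[(j-75+23*np.cos(p[0]),23*np.sin(p[0]),96),(j-75-23*np.cos(p[0]),-23*np.sin(p[0]),96)]))-b).ravel()
k=place(x,y,a,[(j-75,0,83),(j+30+5,0,16),(115,0,43)]);print(k.round(4)); w=least_squares(rb,[1.5]);print("bar deg rel keeper",np.degrees(w.x),w.fun)
E
```

```text
keeper [4.89500e-01 8.30000e-03 3.27090e+00 2.59563e+01 1.31388e+02] deg 187.41106482575378
[-0.4  0.1  0.2 -0.4 -0.8 -0.3  0.5  0.8 -0.1 -1.9 -0.8  0.   0.5 -1.
 -0.2  1.7  0.2 -1.6 -0.2  0.4 -0.1 -0.9 -2.3  3. ]
caddy [ 0.5456  0.298  -0.3507] -20.094336270076884 [ 0.2 -0.   0.3 -0.6 -0.4  0.3 -0.1  0.3]
scene pred [[585.0, 82.0], [538.0, 103.0], [496.0, 75.0], [542.0, 55.0], [540.0, 78.0]]
[[-0.968  0.251 -0.   ]
 [ 0.251  0.968  0.   ]
 [ 0.    -0.    -1.   ]]
[[ 5.382e-01  1.460e-02  8.300e-02]
 [ 4.291e-01  4.000e-04  1.600e-02]
 [ 3.755e-01 -6.600e-03  4.300e-02]]
bar deg rel keeper [-91.78008308] [-0.49396734 -2.04144218  0.06959657 -2.09799752]
```

Run:
```python
from h import *
im=cv2.imread("pics/top0.png")[150:290,95:295]; im=cv2.resize(im,None,fx=5.5,fy=5.5,interpolation=cv2.INTER_CUBIC)[:600]
sc=cv2.imread("pics/scene0.png")[145:220,210:320]; sc=cv2.resize(sc,None,fx=5.5,fy=5.5,interpolation=cv2.INTER_CUBIC)
k=(.4895,.0083,3.2709)
def box(n,img,o,pose,x0,x1,y0,y1,z,col):
    p=(proj(n,place(*pose,[(x0,y0,z),(x1,y0,z),(x1,y1,z),(x0,y1,z)]))+.5-o)*5.5
    cv2.polylines(img,[p.round().astype(int)],True,col,1)
for n,img,o in (("top",im,[95,150]),("scene",sc,[210,145])):
    box(n,img,o,k,-145,145,-37,37,16,(0,255,0))
    for j,c in ((26,(0,0,255)),(31,(255,0,0))):
        box(n,img,o,k,j-10,j,-31,31,76,c)
        box(n,img,o,k,j-75-7,j-75+7,-23,23,96,c)
    box(n,img,o,k,115,116,-30,30,66,(0,255,255))
    box(n,img,o,k,135,145,-37,37,76,(255,255,0))
    box(n,img,o,(.5456,.298,-.3507),-30,30,-30,30,95,(0,255,0))
h=im[:,350:760]; h=h[:600]
out=np.zeros((600,800,3),np.uint8); out[:h.shape[0],:330]=h[:600,:330]; out[:sc.shape[0],331:331+469]=sc[:,:469]; cv2.imwrite("pics/ov.png",out)
```

```text
(no output)
```

View pics/ov.png

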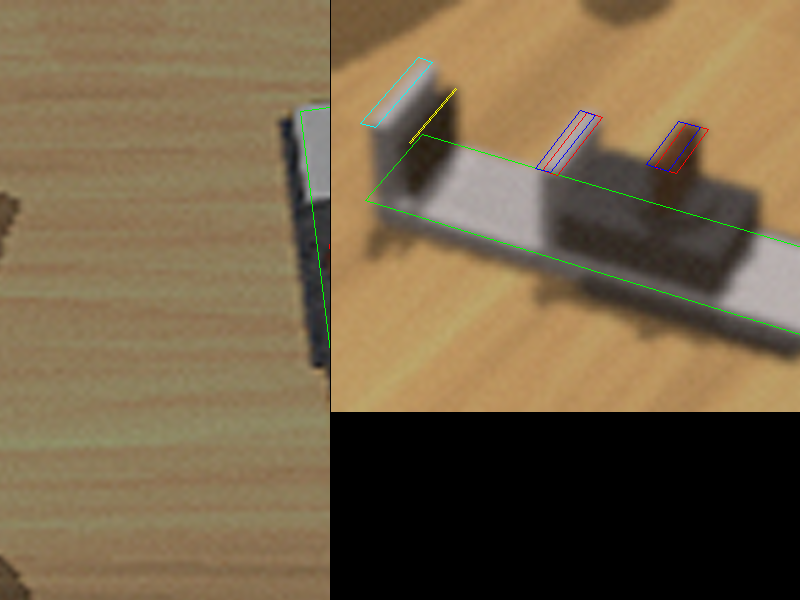

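```bash
python3 -m inch '[[[0,0,0,5.5],[0,0,0,0],[0,0,0,0],[0,0,0,0],[0,0,0,0]]]' -1 40
```

```text
time_s: 1.1
tcp_pos: [0.1695, 0.6534, 0.2104]
orientation: [-0.0, 0.173, 0.985, -0.0]
ft_force: [0.2, 1.0, 0.1]
grip_width: 0.0854
grasp_force: 0.0
```

The scene overlay sits about 1.5 px up and to the left of the keeper, and the top half of the picture missed it. I'll refit and check the overlay in the top view.

Run:
```python
from h import *
S2=lambda l:(np.array(l,float)-[331,0])/5.5+[210-.5,145-.5]
kt=T([(568,65),(470,80),(516,452),(615,440)])-.4
ks=S2([(373,130),(418,64)]); ks=np.r_[ks,S([(498,303),(462,357)])-.4]
def res(p):
    x,y,a=p
    mt=[(-145,37,16),(-145,-37,16),(145,-37,76),(145,37,76)]
    ms=[(145,37,76),(145,-37,76),(-145,-37,16),(-145,37,16)]
    return np.r_[(proj("top",place(x,y,a,mt))-kt).ravel()*1.2,(proj("scene",place(x,y,a,ms))-ks).ravel()]
r=least_squares(res,[.49,0,np.pi+.1],x_scale=[.1,.1,.1]); k=r.x; print(k,np.degrees(k[2]),r.fun.round(1))
im=cv2.imread("pics/top0.png")[160:270,200:260]; im=cv2.resize(im,None,fx=5.4,fy=5.4,interpolation=cv2.INTER_CUBIC)
sc=cv2.imread("pics/scene0.png")[145:220,215:305]; sc=cv2.resize(sc,None,fx=5.4,fy=5.4,interpolation=cv2.INTER_CUBIC)
def box(n,img,o,pose,x0,x1,y0,y1,z,col):
    p=(proj(n,place(*pose,[(x0,y0,z),(x1,y0,z),(x1,y1,z),(x0,y1,z)]))+.5-o)*5.4
    cv2.polylines(img,[p.round().astype(int)],True,col,1)
for n,img,o in (("top",im,[200,160]),("scene",sc,[215,145])):
    box(n,img,o,k,-145,145,-37,37,16,(0,255,0))
    for j,c in ((30,(0,0,255)),):
        box(n,img,o,k,j-10,j,-31,31,76,c)
        box(n,img,o,k,j-75-7,j-75+7,-23,23,96,c)
    box(n,img,o,k,115,116,-30,30,66,(0,255,255))
    box(n,img,o,k,135,145,-37,37,76,(255,255,0))
out=np.zeros((600,800,3),np.uint8); out[:im.shape[0],:im.shape[1]]=im[:600]; w=min(sc.shape[1],800-326); out[:sc.shape[0],326:326+w]=sc[:,:w]; cv2.imwrite("pics/ov2.png",out)
ct=T([(100,122),(178,152),(148,228),(68,200)])-.4; cs=S([(588,87),(545,103),(503,80),(545,62)])-.4
L=[(30,30,95),(30,-30,95),(-30,-30,95),(-30,30,95)]
q=least_squares(lambda p:np.r_[(proj("top",place(*p,L))-ct).ravel(),(proj("scene",place(*p,L))-cs).ravel()],[.54,.3,-.35],x_scale=[.1,.1,.1])
print("caddy",q.x,np.degrees(q.x[2]),q.fun.round(1))
```

```text
[0.49434218 0.00808354 3.27689269] 187.75212108664397 [-0.2 -1.3  0.5 -1.6 -0.5  2.7  1.4  1.5 -1.3 -0.6  1.  -0.6  0.8  0.8
  2.4 -0.2]
caddy [ 0.54771076  0.29877608 -0.34320622] -19.664268154374803 [ 0.2 -0.3  0.4 -1.1 -0.1 -0.1  0.1  0.   0.1 -1.  -0.6  0.5 -0.8 -0.8
  0.2 -1.5]
```

View pics/ov2.png

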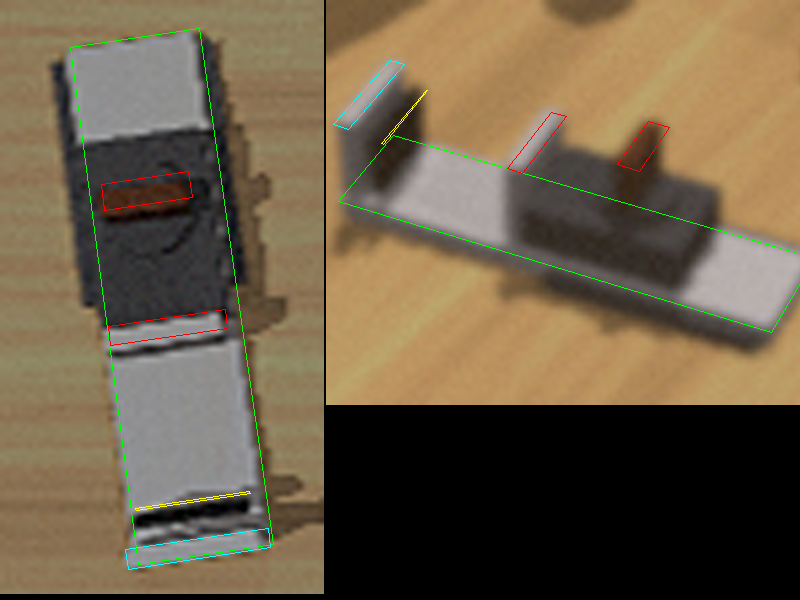

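Top overlay: the keeper fits to within about 2 mm. The bar centre is at (146,200), about 1 px below the model, and the jaw plate is on the model at jaw x = 30. The scene view is about 1.5 px off for both the keeper and the caddy, so I trust the top view. Working values:

- **Caddy:** (0.546, 0.298), yaw −20°
- **Keeper:** (0.4925, 0.008), yaw 187.6°
- **Knob:** about (0.535, 0.014)

Next I move to the caddy.

```bash
python3 -m inch '[[[-25,-11,0,0],[-32,-14,0,0],[-32,-14,0,0],[-32,-14,0,0],[-32,-14,0,0]]]' | head -2
python3 -m inch '[[[-32,-14,0,0],[-32,-14,0,0],[-32,-14,0,0],[-32,-14,0,0],[-32,-14,0,0]]]' | head -2
python3 -m inch '[[[-32,-14,0,0],[-32,-14,0,0],[-32,-14,0,0],[-32,-14,0,0],[-20,-9,0,0]]]' | head -3
python3 -m inch '[[[-20,-8,0,0],[0,0,0,0],[0,0,0,0],[0,0,0,0],[0,0,0,0]]]'
```

```text
time_s: 1.6
tcp_pos: [0.291, 0.537, 0.2105]
time_s: 2.1
tcp_pos: [0.4175, 0.4163, 0.2106]
time_s: 2.6
tcp_pos: [0.5347, 0.3039, 0.2104]
orientation: [0.0, 0.174, 0.985, -0.0]
time_s: 3.1
tcp_pos: [0.5489, 0.2919, 0.2105]
orientation: [0.0, 0.173, 0.985, 0.0]
ft_force: [-0.2, -0.0, -0.2]
grip_width: 0.0852
grasp_force: 0.0
```

```bash
python3 -m inch '[[[5,5,20,0],[0,0,25,0],[0,0,20,0],[0,0,15,0],[0,0,10,0]]]' -1 25 | sed -n 2,4p
python3 -m inch '[[[0,0,10,0],[0,0,15,0],[0,0,20,0],[0,0,15,0],[0,0,10,0]]]' | sed -n 2,4p
python3 - <<'E'
from h import *
im=get_image("top"); im2=get_image("scene")
a=cv2.resize(im[150:250,80:180],(400,400),interpolation=2); b=cv2.resize(im2[90:190,270:370],(400,400),interpolation=2)
cv2.imwrite("pics/g1.png",np.hstack([a,b])[:,:,::-1])
E
```

```text
tcp_pos: [0.5459, 0.2979, 0.1193]
orientation: [-0.0, 0.174, 0.985, -0.0]
ft_force: [0.1, -0.5, -0.3]
tcp_pos: [0.5461, 0.2975, 0.0488]
orientation: [-0.0, 0.174, 0.985, -0.0]
ft_force: [-0.7, -0.5, 1.0]
```

View pics/g1.png

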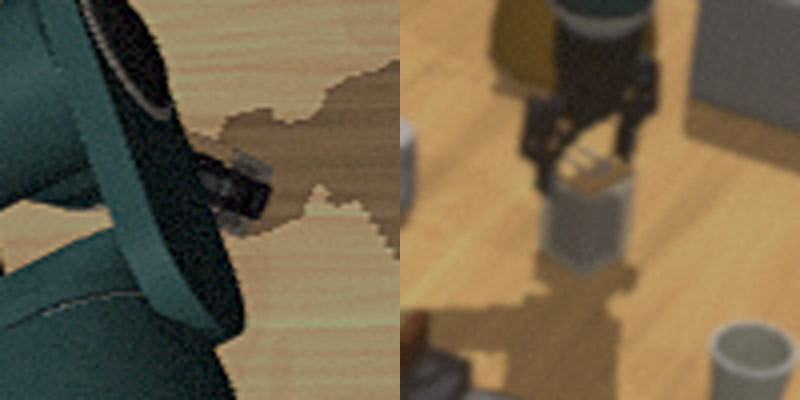

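The fingers straddle the caddy on both sides: left one at (540,170) and right one at (640,100), with the lid between them. Close.

```bash
python3 -m inch '[[[0,0,0,0],[0,0,0,0],[0,0,0,0],[0,0,0,0],[0,0,0,0]]]' 1 25; python3 -m inch '[[[0,0,0,0],[0,0,0,0],[0,0,-10,0],[0,0,-25,0],[0,0,-25,0]]]'
```

```text
time_s: 4.7
tcp_pos: [0.547, 0.2981, 0.0516]
orientation: [0.001, 0.174, 0.985, 0.001]
ft_force: [0.3, 2.1, 6.2]
grip_width: 0.0598
grasp_force: 27.4
time_s: 5.2
tcp_pos: [0.5459, 0.2973, 0.111]
orientation: [-0.001, 0.174, 0.985, -0.001]
ft_force: [0.1, 0.8, -2.2]
grip_width: 0.0596
grasp_force: 28.2
```

```bash
python3 -m inch '[[[0,0,-25,0],[0,0,-25,0],[0,0,-25,0],[0,-10,-10,0],[1,-20,0,0]]]' | sed -n 2,2p
python3 -m inch '[[[2,-30,0,0],[2,-35,0,0],[2,-35,0,0],[2,-35,0,0],[2,-35,0,0]]]' | sed -n 2,2p
python3 -m inch '[[[2,-35,0,0],[1,-35,0,0],[1,-28,0,0],[0,-16,0,0],[0,-10,0,0]]]' | sed -n 2,2p
python3 -m inch '[[[0,0,0,-7],[0,0,0,-8],[0,0,0,-8],[0,0,0,-4.6],[0,0,0,0]]]'
```

```text
tcp_pos: [0.5353, 0.2698, 0.1967]
tcp_pos: [0.4661, 0.1119, 0.1946]
tcp_pos: [0.4203, -0.0029, 0.1949]
time_s: 7.2
tcp_pos: [0.421, -0.0015, 0.1949]
orientation: [-0.0, -0.067, 0.998, 0.0]
ft_force: [0.7, 0.3, -2.9]
grip_width: 0.0597
grasp_force: 28.3
```

```bash
python3 -m inch '[[[0,0,15,0],[0,0,20,0],[0,0,15,0],[0,0,5,0],[0,0,0,0]]]' | sed -n 2,4p
python3 - <<'E'
from h import *
im=get_image("top"); im2=get_image("scene")
a=cv2.resize(im[160:270,190:290],(400,440),interpolation=2); b=cv2.resize(im2[110:220,210:310],(400,440),interpolation=2)
cv2.imwrite("pics/g2.png",np.hstack([a,b])[:,:,::-1])
E
```

```text
tcp_pos: [0.4209, -0.0015, 0.1395]
orientation: [-0.001, -0.066, 0.998, 0.0]
ft_force: [0.1, -0.8, -2.8]
```

View pics/g2.png

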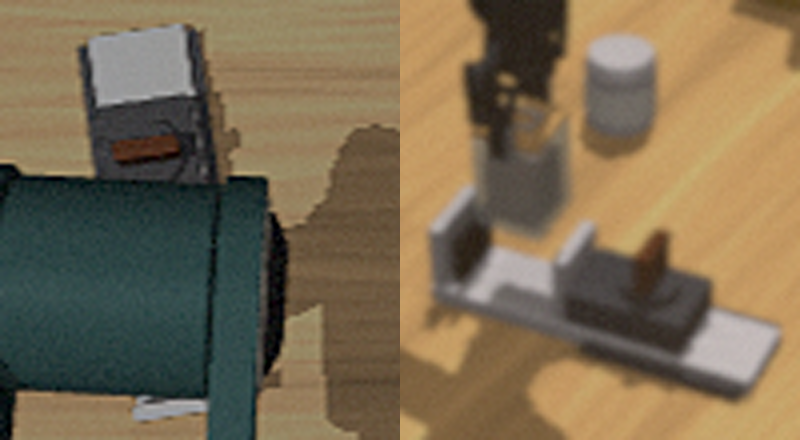

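Scene view: the caddy hangs between the end plate (left, 460,240) and the jaw (575,260). I'll lower it gently and watch the forces.

```bash
python3 -m inch '[[[0,0,10,0],[0,0,10,0],[0,0,10,0],[0,0,8,0],[0,0,5,0]]]' | sed -n 2,4p
python3 -m inch '[[[0,0,6,0],[0,0,6,0],[0,0,6,0],[0,0,4,0],[0,0,3,0]]]' | sed -n 2,4p
python3 -m inch '[[[0,0,1,0],[0,0,1,0],[0,0,1,0],[0,0,0,0],[0,0,0,0]]]' | sed -n 2,4p
```

```text
tcp_pos: [0.421, -0.0016, 0.0963]
orientation: [-0.0, -0.066, 0.998, 0.0]
ft_force: [-0.0, -0.1, -3.1]
tcp_pos: [0.4212, -0.0016, 0.072]
orientation: [-0.0, -0.066, 0.998, 0.0]
ft_force: [0.2, 1.3, -2.8]
tcp_pos: [0.4213, -0.0016, 0.0695]
orientation: [0.0, -0.066, 0.998, -0.0]
ft_force: [-0.3, 0.3, -2.3]
```

```bash
python3 -m inch '[[[0,0,0.8,0],[0,0,0.7,0],[0,0,0,0],[0,0,0,0],[0,0,0,0]]]' | sed -n 2,4p
python3 -m inch '[[[0,0,0.6,0],[0,0,0.6,0],[0,0,0,0],[0,0,0,0],[0,0,0,0]]]' | sed -n 2,4p
python3 - <<'E'
from h import *
im2=get_image("scene")
b=cv2.resize(im2[120:220,210:310],(600,600),interpolation=2)
cv2.imwrite("pics/g3.png",b[:,:,::-1])
E
```

```text
tcp_pos: [0.4213, -0.0016, 0.0679]
orientation: [0.0, -0.066, 0.998, 0.0]
ft_force: [0.3, 0.3, -2.8]
tcp_pos: [0.4217, -0.0015, 0.0676]
orientation: [0.001, -0.066, 0.998, 0.0]
ft_force: [-3.4, 0.7, 7.2]
```

View pics/g3.png

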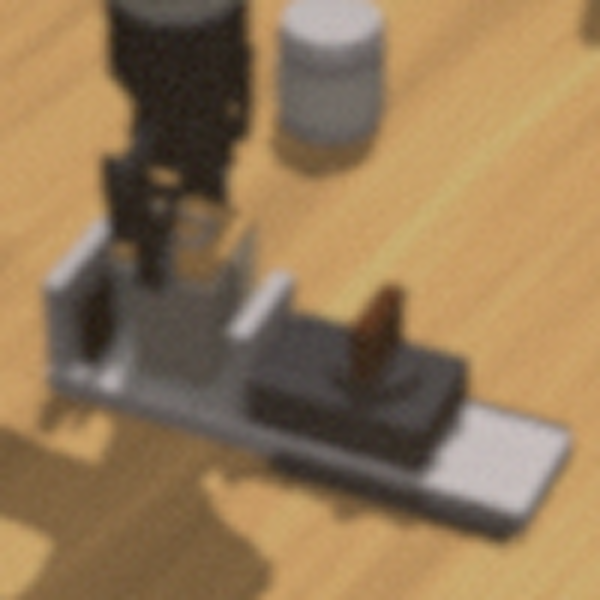

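The caddy stands on the bed between the pad (95,320) and the jaw (265,310), with contact at the expected height. Release, rise, turn to the knob yaw and step aside for a clear view.

```bash
python3 -m inch '[[[0,0,-0.6,0],[0,0,0,0],[0,0,0,0],[0,0,0,0],[0,0,0,0]]]' -1 25| sed -n 2,6p
python3 -m inch '[[[0,0,-5,0],[0,0,-15,0],[0,0,-25,0],[0,0,-30,0],[0,0,-35,0]]]' | sed -n 2,4p
python3 -m inch '[[[0,0,-25,7],[0,0,-10,8],[0,0,0,8],[0,0,0,8],[0,0,0,8]]]' | sed -n 2,4p
python3 -m inch '[[[0,0,0,8],[0,0,0,8],[0,0,0,8],[0,0,0,8],[0,0,0,8]]]' | sed -n 2,4p
python3 -m inch '[[[0,0,0,8],[20,0,0,5],[40,0,0,0],[45,0,0,0],[45,0,0,0]]]' | sed -n 2,4p
python3 -m inch '[[[40,0,0,0],[30,0,0,0],[0,0,0,0],[0,0,0,0],[0,0,0,0]]]' | sed -n 1,4p
python3 - <<'E'
from h import *
im=get_image("top"); im2=get_image("scene")
cv2.imwrite("pics/t9.png",im[:,:,::-1])
a=cv2.resize(im[160:270,200:260],(327,600),interpolation=2); b=cv2.resize(im2[120:220,220:300],(470,588),interpolation=2)
o=np.zeros((600,797,3),np.uint8); o[:,:327]=a; o[:588,327:]=b
cv2.imwrite("pics/g4.png",o[:,:,::-1])
E
```

```text
tcp_pos: [0.4212, -0.0016, 0.0672]
orientation: [-0.0, -0.066, 0.998, -0.0]
ft_force: [0.7, -0.6, 0.0]
grip_width: 0.0853
grasp_force: 0.0
tcp_pos: [0.4209, -0.0016, 0.1793]
orientation: [-0.0, -0.066, 0.998, -0.0]
ft_force: [0.3, 0.5, 0.4]
tcp_pos: [0.4213, -0.0016, 0.2138]
orientation: [0.001, 0.274, 0.962, 0.0]
ft_force: [-0.2, 0.4, 0.2]
tcp_pos: [0.4213, -0.0016, 0.2137]
orientation: [0.0, 0.586, 0.81, 0.0]
ft_force: [-0.0, 0.1, -0.2]
tcp_pos: [0.4046, 0.1489, 0.2139]
orientation: [0.0, 0.672, 0.74, 0.001]
ft_force: [1.4, -0.8, 0.2]
time_s: 13.35
tcp_pos: [0.3984, 0.2165, 0.213]
orientation: [0.0, 0.672, 0.74, 0.0]
ft_force: [-0.2, -0.9, 0.2]
```

View pics/g4.png

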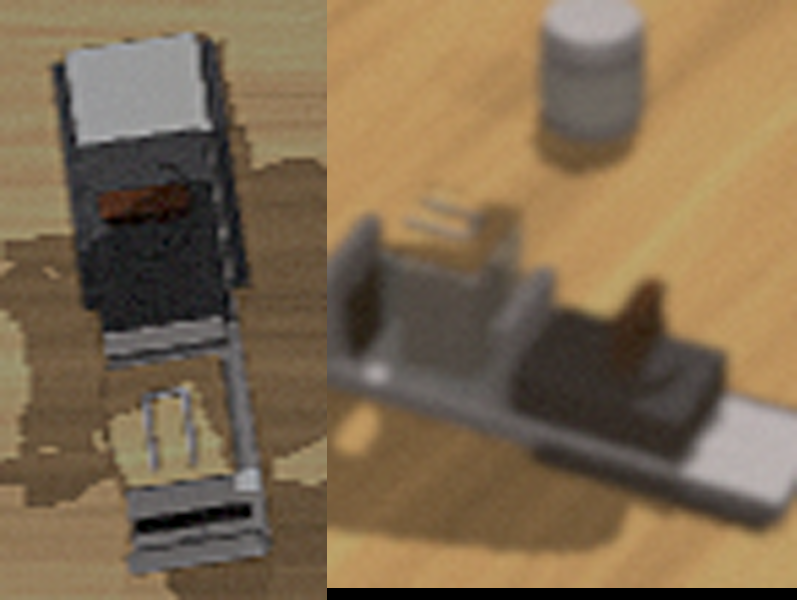

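The caddy stands square between jaw and pad, and its latch lines lean about 6° like the keeper. The bar centre is at about (145,200) in the left crop.

Run:
```python
from h import *
f=lambda u,v,z:least_squares(lambda p:(proj("top",np.array([[p[0],p[1],z]]))-[u,v]).ravel(),[.5,0]).x
k=f(226.1,196.2,.096); print(k)
s=env.observe(); d=k-np.array(s["tcp_pos"][:2]); a=np.radians(5.5)
y=np.array([np.cos(a),np.sin(a)]); x=np.array([-np.sin(a),np.cos(a)])
print("dx,dy mm",d@x*1000,d@y*1000)
# jaw plate top front/back edge, pad top front edge, keeper x coord
K=np.array([.4925,.008]); c=np.radians(187.6); e=np.array([np.cos(c),np.sin(c)])
for n,(u,v,z) in {"bar":(145,200,.096),"jawback":(165,330,.076),"jawfront":(167,351,.076),"padtop":(190,510,.066)}.items():
    print(n,((f(200+u/5.45-.5,160+v/5.45-.5,z)-K)@e*1000).round(1))
```

```text
[0.53494476 0.0154771 ]
dx,dy mm -212.9648962083807 116.58150744134254
bar -43.1
jawback 22.9
jawfront 33.8
padtop 115.9
```

```bash
python3 -m inch '[[[-20,10,0,0],[-35,20,0,0],[-40,20,0,0],[-40,22,0,0],[-38,20,0,0]]]' 0 40 | sed -n 2,4p
python3 -m inch '[[[-30,20,0,0],[-10,5,0,0],[0,0,20,0],[0,0,25,0],[0,0,25,0]]]' | sed -n 2,5p
```

```text
tcp_pos: [0.5073, 0.0511, 0.2127]
orientation: [0.0, 0.673, 0.74, 0.0]
ft_force: [1.6, 0.9, -0.7]
tcp_pos: [0.5351, 0.0159, 0.1418]
orientation: [0.0, 0.672, 0.74, 0.0]
ft_force: [0.3, -0.1, -0.5]
grip_width: 0.0425
```

```bash
python3 -m inch '[[[0,0,20,0],[0,0,20,0],[0,0,20,0],[0,0,10,0],[0,0,6,0]]]' | sed -n 2,5p
python3 -m inch '[[[0,0,0,0],[0,0,0,0],[0,0,0,0],[0,0,0,0],[0,0,0,0]]]' 1 40 | sed -n 2,6p
```

```text
tcp_pos: [0.535, 0.0163, 0.0658]
orientation: [-0.0, 0.672, 0.74, -0.0]
ft_force: [0.1, 0.0, 1.0]
grip_width: 0.0428
tcp_pos: [0.5355, 0.0164, 0.0672]
orientation: [0.0, 0.672, 0.741, 0.0]
ft_force: [-5.9, -0.9, 8.1]
grip_width: 0.0129
grasp_force: 42.0
```

```bash
cat > st.py <<'E'
from h import *
from scipy.spatial.transform import Rotation as R
s=env.observe(); o=s["orientation"]; Y=R.from_quat([*o[1:],o[0]]).as_matrix()[:,1]; psi=np.degrees(np.arctan2(Y[1],Y[0]))
c=np.radians(187.6); f=np.array(s["ft_force"])
print("t",round(s["time_s"],2),"psi",round(psi,1),"pos",np.round(s["tcp_pos"],4),"F",f.round(1),"feedF",(f[0]*np.cos(c)+f[1]*np.sin(c)).round(1),"T",np.round(s["torque"],3),"w",round(s["grip_width"],4),s["grasp_force"])
E
python3 -m inch '[[[0,-0.7,-1.5,0],[0,0,0,0],[0,0,0,0],[0,0,0,0],[0,0,0,0]]]' >/dev/null; python3 st.py
python3 -m inch '[[[-0.05,-1.4,0,8],[-0.24,-1.38,0,8],[-0.43,-1.33,0,8],[-0.61,-1.26,0,8],[-0.78,-1.16,0,8]]]' >/dev/null; python3 st.py
```

```text
t 15.95 psi 5.6 pos [0.5349 0.0164 0.0676] F [ 5.1 -1.1 -8.5] feedF -4.9 T [-0.126 -1.055  0.129] w 0.0126 40.34897983074188
t 16.45 psi -34.8 pos [0.528  0.0154 0.0677] F [ 6.  -2.5 -9.2] feedF -5.6 T [-0.369 -1.249  0.146] w 0.0126 40.30553877353668
```

```bash
python3 -m inch '[[[-0.7,-0.78,0.7,8],[-1.07,-0.9,0,8],[-1.19,-0.74,0,8],[-1.28,-0.57,0,8],[-1.35,-0.39,0,8]]]' >/dev/null; python3 st.py
```

```text
t 16.95 psi -74.8 pos [0.5214 0.0143 0.0675] F [ 4.  -3.2 -2.1] feedF -3.6 T [-0.735 -0.514  0.236] w 0.0125 41.03757977485657
```

```bash
python3 -m inch '[[[-1.15,-0.17,0.1,8],[-1.4,0,0,8],[-1.39,0.19,0,8],[-1.35,0.39,0,8],[0,0,0,0]]]' >/dev/null; python3 st.py
python3 - <<'E'
from h import *
im2=get_image("scene"); im=get_image("top")
cv2.imwrite("pics/s10.png",im2[:,:,::-1])
b=cv2.resize(im2[140:215,215:295],(640,600),interpolation=2)
cv2.imwrite("pics/g5.png",b[:,:,::-1])
E
```

```text
t 17.45 psi -106.7 pos [0.5159 0.0135 0.0675] F [ 0.5 -4.7 -0.5] feedF 0.1 T [-0.905  0.011 -0.127] w 0.0122 41.150341629981995
```

View pics/g5.png

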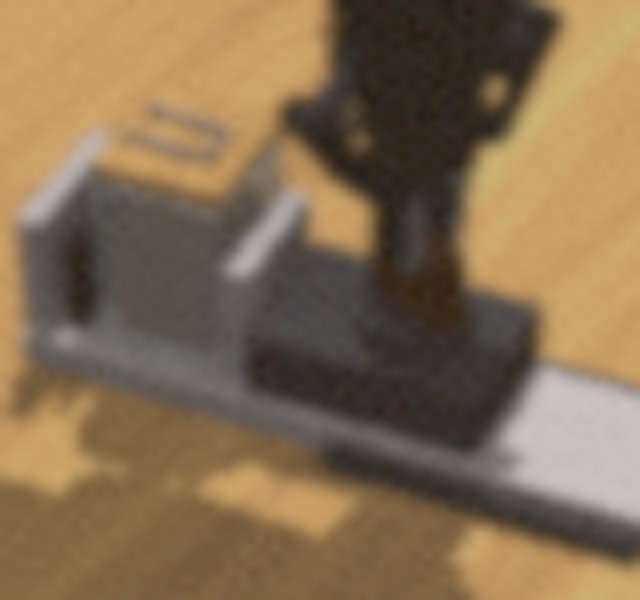

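The lid at (110–290,100–190) is within a few mm of the pad (80,270), and the jaw is close behind. From here I take small steps and watch the torque.

```bash
python3 -m inch '[[[-0.48,0.5,0,3],[-0.47,0.24,0,3],[-0.45,0.26,0,3],[-0.44,0.28,0,3],[-0.42,0.31,0,3]]]' >/dev/null; python3 st.py
python3 -m inch '[[[-0.27,0.22,0,2],[-0.26,0.23,0,2],[-0.25,0.24,0,2],[-0.25,0.25,0,2],[-0.24,0.26,0,2]]]' >/dev/null; python3 st.py
```

```text
t 18.05 psi -121.4 pos [0.5134 0.013  0.0675] F [ 1.  -4.8  0.4] feedF -0.4 T [-0.812 -0.186  0.206] w 0.0123 41.32646441459656
t 18.55 psi -131.4 pos [0.5116 0.0128 0.0674] F [ 1.2 -4.5 -0.1] feedF -0.5 T [-0.906 -0.161  0.235] w 0.0122 41.34199619293213
```

```bash
python3 -m inch '[[[-0.23,0.46,0,2],[-0.22,0.27,0,2],[-0.21,0.28,0,2],[0,0,0,0],[-0.2,0.28,0,2]]]' >/dev/null; python3 st.py
python3 -m inch '[[[-0.19,0.29,0,2],[-0.18,0.3,0,2],[-0.17,0.3,0,2],[0,0,0,0],[-0.16,0.31,0,2]]]' >/dev/null; python3 st.py
```

```text
t 19.05 psi -139.3 pos [0.5102 0.0126 0.0675] F [ 2.6 -4.2  0.4] feedF -2.1 T [-0.829 -0.341  0.258] w 0.0122 41.42558991909027
t 19.55 psi -147.3 pos [0.5088 0.0124 0.0674] F [ 2.  -4.6  1.1] feedF -1.4 T [-0.848 -0.36   0.263] w 0.0124 41.48988962173462
```

```bash
python3 -m inch '[[[0.02,0.14,0,1],[-0.07,0.16,0,1],[-0.07,0.16,0,1],[-0.07,0.16,0,1],[-0.06,0.16,0,1]]]' >/dev/null; python3 st.py
python3 - <<'E'
from h import *
from cell import env
a,b=cv2.imread("pics/s10.png")[:,:,::-1],None
im2=get_image("scene")
b1=cv2.resize(a[140:190,215:255],(400,500),interpolation=2);b2=cv2.resize(im2[140:190,215:255],(400,500),interpolation=2)
cv2.imwrite("pics/g6.png",np.hstack([b1,b2])[:,:,::-1])
E
python3 st.py
```

```text
t 20.05 psi -152.4 pos [0.508  0.0122 0.0674] F [ 2.  -4.7  2.2] feedF -1.4 T [-0.879 -0.316  0.309] w 0.0124 41.711159348487854
t 20.1 psi -152.5 pos [0.508  0.0122 0.0674] F [ 3.3 -4.3  2.6] feedF -2.7 T [-0.875 -0.344  0.218] w 0.0125 41.635528206825256
```

View pics/g6.png

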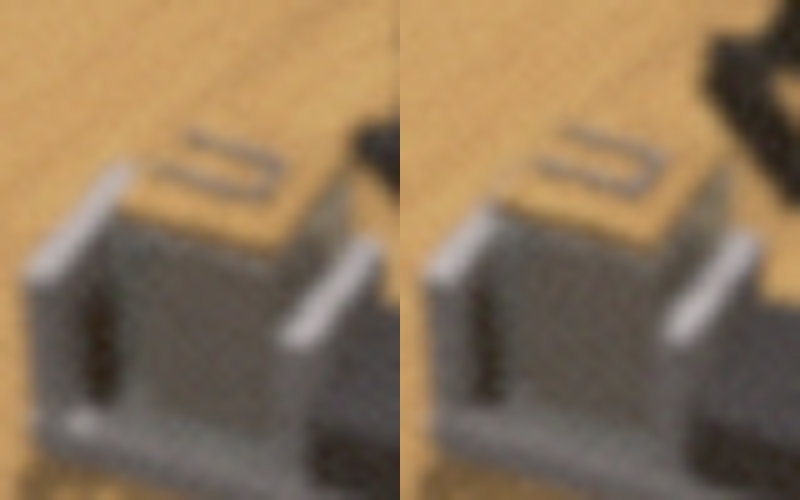

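Right half: the caddy is now against the pad, and the visible pad strip has narrowed from about 40 to 33 px. Moving torque rose from 0.206 to 0.309 N m, which gives about 10–12 N. Release and retreat.

```bash
python3 -m inch '[[[0,0,0,0],[0,0,0,0],[0,0,0,0],[0,0,0,0],[0,0,0,0]]]' 0 40 | sed -n 2,6p
python3 -m inch '[[[0,0,-5,0],[0,0,-15,0],[0,0,-25,0],[0,0,-30,0],[0,0,-30,0]]]' | sed -n 2,4p
python3 -m inch '[[[0,0,-20,0],[-25,0,0,0],[-40,0,0,0],[-45,0,0,0],[-45,0,0,0]]]' | sed -n 2,2p
python3 -m inch '[[[-45,0,0,0],[-40,0,0,0],[-20,0,0,0],[0,0,0,0],[0,0,0,0]]]' | sed -n 1,4p
python3 - <<'E'
from h import *
im=get_image("top"); im2=get_image("scene")
a=cv2.resize(im[160:270,200:260],(327,600),interpolation=2); b=cv2.resize(im2[120:220,220:300],(470,588),interpolation=2)
o=np.zeros((600,797,3),np.uint8); o[:,:327]=a; o[:588,327:]=b
cv2.imwrite("pics/g7.png",o[:,:,::-1])
E
```

```text
tcp_pos: [0.5076, 0.0125, 0.067]
orientation: [-0.0, 0.855, -0.518, -0.0]
ft_force: [0.2, 0.4, -0.1]
grip_width: 0.0423
grasp_force: 0.0
tcp_pos: [0.5076, 0.0124, 0.1744]
orientation: [-0.0, 0.855, -0.518, 0.0]
ft_force: [-0.5, 0.0, -0.3]
tcp_pos: [0.4351, 0.1508, 0.1935]
time_s: 22.1
tcp_pos: [0.4036, 0.195, 0.1923]
orientation: [-0.012, 0.871, -0.492, -0.013]
ft_force: [-0.4, 0.6, -0.5]
```

View pics/g7.png

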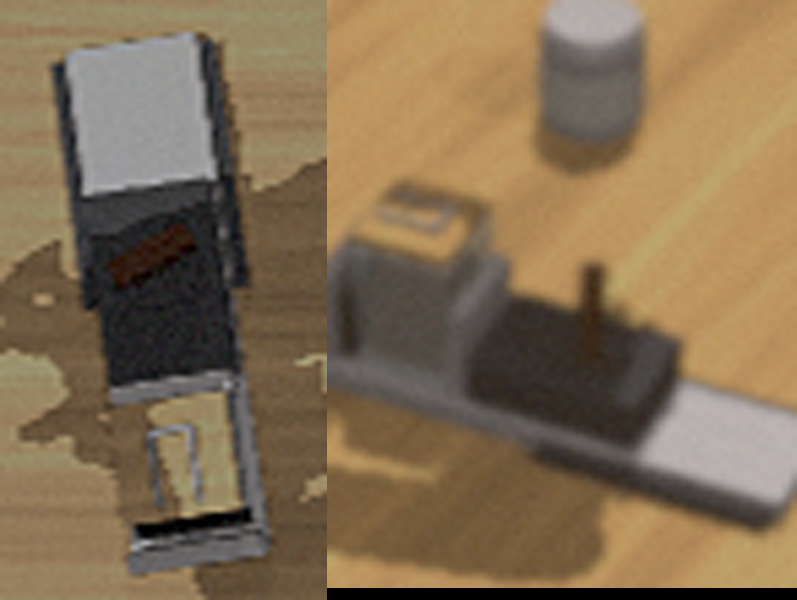

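The top view shows the caddy clamped square between the jaw (175,388) and the pad (190,520). The bar moved about 27 mm along the feed. The arm is clear, so I hand in the job.

```bash
python3 -c "
from cell import ticket
print(ticket.close_job())"
```

```text
the job is handed in; nothing more can be done
None
```

The caddy stands square on the keeper's bed, clamped by the knob alone at roughly 10–12 N (estimated from the turning torque, not measured at the pad); the robot is clear, and the job went in at about 22 s of the 72 s limit, with no verdict returned.

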